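# Refit the filter rod of a dental suction unit

## Task

Put the clean filter rod back into the port of the dental suction unit. Take it by the middle of its steel shaft, push it part of the way in, let go, then take it by the blue handle behind the collar and push until the collar has pressed the green seal fully home, and let go. The shut-off slide and then the seal resist a little: push through both and stop where it turns solid, never pressing with more than 28 N; do not drop the rod or disturb the bottle, bowl and jar.

Things in the scene. Friction and masses are not known exactly. Their poses are not given: they have to be found in the camera images.
- rod_grip (a point): Middle of the filter rod's steel shaft, on its axis, near the centre of mass: the place for the first grip. x runs along the rod to the tip, 100 mm ahead (+x); the collar's front face is 60 mm behind. At the start the rod lies level in the drying rest, axis 45 mm above the table.
- rod: The filter rod, 215 mm long, 0.1 to 0.21 kg: round steel shaft 14 mm in diameter, 160 mm long (the last 8 mm taper to 7 mm), a blue collar 34 mm in diameter and 8 mm thick, and behind it a blue round handle 18 mm in diameter, 47 mm long. Its origin is the centre of the collar's front face, on the axis; x toward the tip.
- rod_collar (a point): Centre of the front face of the rod's collar, on the rod's axis; x toward the tip, which is 160 mm ahead. This face presses on the seal.
- rod_handle (a point): On the rod's axis in the handle, 33 mm behind the collar's front face: the place for the second grip (the clear handle reaches from 8 to 55 mm behind the collar's front face). While the rod is only partly in the bore and not held, it hangs down a little there.
- port_mouth (a point): Centre of the mouth of the bore in the unit's metal front face, 55 mm above the table (not the seal, which stands in front of it). x points level into the bore, along its axis. The bore is round, 15.8 mm in diameter, 180 mm deep.
- unit: The suction unit, a fixed white and metal block, 190 mm long along the bore, 106 mm wide, 80 mm high; the slide's blue pin stands 11 mm above its top. Origin under its centre at the table, x along the bore inward; the metal front face is at x = -95 mm. Side forces of a rod held askew in the bore count as pressing too.
- slide (a joint): Shut-off slide inside the bore, 0 to 0.095 m, growing inward. Its face lies 70 mm + this value behind the mouth. No spring: it stays where it is left and drags, with some 3 to 8 N in all, while the rod's tip pushes it. A blue pin in the slot on the unit's top moves with it. It starts anywhere from 0 to 0.02.
- seal (a joint): Travel in m of the green square seal (46 mm wide, round hole 23 mm) before the mouth: 0 untouched, 0.005 pressed home. It takes about 4 N on top of the slide's drag and stays where pushed; Before it turns solid the whole push stays under some 15 N. Its depth ring is clamped differently on each unit: untouched, the seal's face stands 7 to 35 mm in front of the mouth, unmeasured.
- rest: Fixed drying rest, aluminium, 150 by 56 mm; origin under its centre at the table; x along the rod, to the tip. Two white U-shaped posts, 8 mm thick, 50 mm high, stand 52 mm before and behind the centre; the rod lies in their 18 mm notches and is lifted straight up. The first grip lies 3 to 9 mm behind midway between the posts.
- disinfectant: Blue bottle, 60 mm in diameter, 160 mm high, standing near the unit; origin at the centre of its base. Leave it alone.
- bowl: Small steel bowl, 100 mm in diameter, 40 mm high; origin at the centre of its base. Leave it alone.
- jar: Glass jar with a steel cap, 64 mm in diameter, 80 mm high; origin at the centre of its base. Leave it alone.
There are look-alikes about, which are no part of the job. Of the things shaped like the rod, the steel one is meant.

How it is judged:
By the outcome, as a careful person would: the job done as asked, in the order asked, and still so for the second after the job is handed in, with the robot touching nothing.
It also fails if it takes over 72 s, if anything falls off the work surface, if the arm or the gripper's body presses on something with over 40 N, if the wrist force passes 120 N, or if a joint passes its speed limit or range.

## Robot

A 7-joint arm with a two-finger parallel gripper is mounted at the origin on the work surface. World frame = base frame: x ahead of the robot, y to its left, z up, the work surface at z = 0. Lengths are in m, angles in rad, forces in N, time in s.
With the tool pointing down it reaches from about 0.4 to 0.85 m from the base axis. Payload 10.4 kg.
Tool frame: the origin (TCP) lies at the very end of the fingers, on their centre line; the grasp point (between the pads) lies 19 mm behind it; z points along the fingers, y is the line along which they close (so a half turn about z gives the same grasp; the last joint's range is limited). The gripper opens to 85 mm and grips with 20 to 120 N. Pads are 22 mm wide; open, the fingers measure 114 mm over their backs; the gripper's body (76 mm by 85 mm) begins 54 mm behind the grasp point. The pads swing forward as they close: fully open they stand 13 mm farther back than shut.
Start: joints at [-1.309, 0.332, -0.065, 1.46, 0.022, 1.35, -0.088], TCP at [0.176, 0.6, 0.231] pointing down, gripper open.
Joint ranges: [-2.6, 2.6], [-0.5, 2.12], [-1.47, 1.34], [0.16, 2.42], [-1.27, 4.41], [0.06, 2.06], [-2.6, 2.6]. Speed limits (rad/s): [2.22, 2.22, 2.79, 2.79, 3.14, 3.14, 3.14].

## Interface

Orientations are given as a unit quaternion [w, x, y, z].
In Python, from rig import robot gives the robot as it stands.
- The arm moves only by the tool drive_tool, never from a script. Its argument "motion" is a list of rows, each an object of numbers: "dx", "dy", "dz": the shift along the tool's x, y, z in cm; "wx", "wy", "wz": the turn, a rotation vector about the tool's x, y, z in degrees; "jaw": the opening, from 0 (shut) to 1 (fully open). A call has 1 to 12 rows; each row is the pose to reach, as a shift and turn from the pose commanded when the call began, along the tool's axes at that moment; what a row does not reach only later rows make up. A row lasts 1/8 s, in which the tool goes at most 62.5 mm and 10.7 degrees, less where a joint would pass 70% of its speed; a pose out of reach is approached as far as the arm can. A call with a gripper value outside its range is refused whole. The fingers move at their own pace and stop on an object; "force" is the grip in N (left out, the last holds). Time passes only in rows, so rows that repeat a pose let the fingers close. It gives the time, the measured TCP pose, the force, the opening and the grip force at its end, in the units of the state.
- robot.read_state(): the state, without advancing time (a new reading comes with each control period).
- robot.snapshot(name): name is "scene" or "top" or "wrist"; returns a dict with "frame" (400x640x3 uint8, red, green, blue), "z_map" (400x640 float32, m along the optical axis (not along the pixel's ray), 0 where there is no reading), "mtx" (3x3 intrinsics, pixels), "R" (3x3) and "t" (3): a world point X has camera coordinates R X + t. Camera axes: x right, y down, z forward; pixel columns grow to the right and rows downward; lengths in m; the calibration is good to about 2 mm. A picture is of the moment at which its call begins.
- robot.finish_job(): hands the job in; it is judged then, once.
The state is a dict: "t": time; "q": joint angles; "joint_vel": joint speeds; "joint_efforts": joint torques, N m; "eef_pos": TCP position; "tcp_rot": TCP orientation; "force": force on the tool from outside, world axes, zero at the start; "wrist_torque": the same for the moment, N m; "gripper_width": finger opening in m; "finger_force": force on a finger pad.
Only numpy, scipy, OpenCV 4.12 (cv2) and the standard library are available. Lean on these libraries where they do the work, as an engineer would, in place of code of your own. Each camera call takes 0.05 s, during which the arm holds its last target. There are 200 camera calls.

## Working session

There is one attempt and no reset: what is moved stays moved. The work goes in short steps, Python scripts to look and compute and a tool call to move; the robot and the scene stay as the last step left them, time stands still between calls to the robot, and variables do not carry over. Pictures are saved under pics/ and viewed, at most 10 in all, crops included, and the job is handed in when it is done.

Besides the shell and the picture viewer there is one more tool, called by a JSON object that holds its "fn" and its "kwargs", one argument or row to a line. drive_tool: Moves the arm, as the interface text tells. Its arguments: {"type":"object","properties":{"motion":{"type":"array","items":{"type":"object","properties":{"dx":{"type":"number"},"dy":{"type":"number"},"dz":{"type":"number"},"wx":{"type":"number"},"wy":{"type":"number"},"wz":{"type":"number"},"jaw":{"type":"number"}}}},"force":{"type":"number"}},"required":["motion"]}

```bash
mkdir -p pics; cat > h.py <<'E'
import numpy as np, cv2
from rig import robot
def snap(n,f=None):
    s=robot.snapshot(n); np.savez('%s.npz'%(f or n),**s)
    if f: cv2.imwrite('pics/%s.png'%f,cv2.cvtColor(s['frame'],cv2.COLOR_RGB2BGR))
    return s
def P(s,u,v,z=None):
    "pixel -> world; by depth or on plane z"
    r=np.linalg.inv(s['mtx'])@np.array([u,v,1.]); R,t=s['R'],s['t']
    if z is None: return R.T@(r*s['z_map'][int(v),int(u)]-t)
    c=-R.T@t; d=R.T@r; return c+d*(z-c[2])/d[2]
def cloud(s):
    v,u=np.mgrid[:400,:640]; r=np.linalg.inv(s['mtx'])@np.stack([u.ravel(),v.ravel(),np.ones(u.size)])
    return (s['R'].T@(r*s['z_map'].ravel()-s['t'][:,None])).T.reshape(400,640,3)
E
python3 - <<'E'
from h import *
for n in('top','scene'):
    s=snap(n,n+'0'); print(n,s['mtx'].round(1).tolist(),(-s['R'].T@s['t']).round(3))
s=robot.read_state(); print(s)
E
```

```text
top [[435.2, 0.0, 328.6], [0.0, 435.2, 201.7], [0.0, 0.0, 1.0]] [ 0.313 -0.054  1.11 ]
scene [[378.5, 0.0, 312.5], [0.0, 378.5, 199.8], [0.0, 0.0, 1.0]] [ 1.007 -0.379  0.913]
{'t': 0.1, 'q': array([-1.30859576,  0.33278573, -0.06467515,  1.46085599,  0.02162436,
        1.34989876, -0.08846941]), 'joint_vel': array([-2.26395818e-04, -3.17379592e-03,  3.67675063e-04, -1.58251012e-03,
       -8.75387427e-05, -1.02274131e-03, -1.09504898e-03]), 'joint_efforts': array([ 1.85624252e-03, -6.26741338e+01,  4.92975768e-02, -3.92431712e+01,
        1.61727320e-02,  6.87134758e-03,  3.24035966e-05]), 'eef_pos': array([0.17553507, 0.59949616, 0.23061041]), 'tcp_rot': array([-4.46411187e-05,  1.41903822e-01,  9.89880252e-01, -6.24404781e-04]), 'force': array([-0.4686726 , -0.16734937, -0.70119457]), 'wrist_torque': array([-0.02086879, -0.00981924,  0.01512375]), 'finger_force': 0.0, 'gripper_width': 0.08511483849264243}
```

View pics/top0.png

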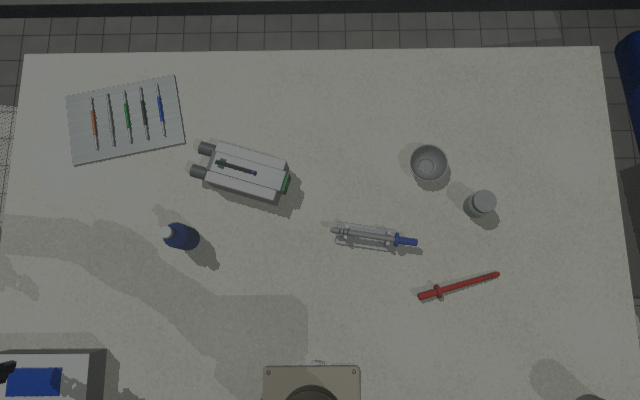

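View pics/scene0.png

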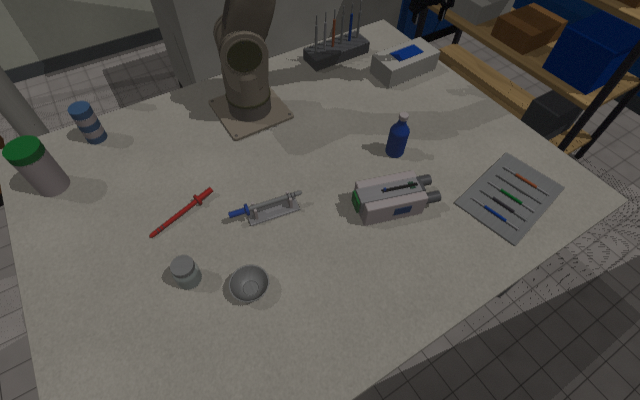

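The top view shows the steel rod in the rest, tip at (331,230) and blue handle at (417,242). The unit has its green seal at (287,183), with the bore running left and slightly up. The red rod at (460,285) is a look-alike.

```bash
python3 - <<'E'
from h import *
s=dict(np.load('top0.npz')); c=cloud(s)
def box(u0,u1,v0,v1,z0,z1):
    m=np.zeros((400,640),bool); m[v0:v1,u0:u1]=1
    return m&(c[...,2]>z0)&(c[...,2]<z1)
m=box(195,300,135,210,.073,.086); r=cv2.minAreaRect(c[m][:,:2].astype(np.float32)); print('unit top',m.sum(),r, np.median(c[m][:,2]))
print(cv2.boxPoints(r).round(3).tolist())
f=s['frame'].astype(int)
b=(f[...,2]>f[...,0]+50); b[:,:390]=0;b[:,425:]=0;b[:215]=0;b[255:]=0
g=(f[...,1]>f[...,0]+25)&(f[...,1]>f[...,2]+15); g[:,:265]=0;g[:,300:]=0;g[:160]=0;g[205:]=0
for n,k in(('blue',b),('green',g)):
    q=c[k]; print(n,k.sum(),q.mean(0).round(4),q.min(0).round(3),q.max(0).round(3))
    ctr,ax=cv2.PCACompute(q[:,:2].astype(np.float32),mean=None); print(ctr,ax)
m=box(325,425,220,255,.046,.07); q=c[m]; print('rod',m.sum())
ctr,ax=cv2.PCACompute(q[:,:2].astype(np.float32),mean=None); p=(q[:,:2]-ctr)@ax[0]; print(ctr,ax,p.min(),p.max())
im=cv2.cvtColor(s['frame'],cv2.COLOR_RGB2BGR)
a=cv2.resize(im[130:215,190:300],None,fx=7,fy=7,interpolation=2)[:300*2]
bb=cv2.resize(im[215:260,322:432],None,fx=7,fy=7,interpolation=2)
cv2.imwrite('pics/c1.png',cv2.resize(np.vstack([a,bb]),None,fx=.65,fy=.65))
E
```

```text
unit top 3198 ((0.584973931312561, 0.15101642906665802), (0.19947242736816406, 0.10662280768156052), 72.64778900146484) 0.08054075870375976
[[0.5040000081062317, 0.07199999690055847], [0.6060000061988831, 0.03999999910593033], [0.6660000085830688, 0.23000000417232513], [0.5640000104904175, 0.2619999945163727]]
blue 87 [ 0.4129 -0.232   0.0551] [ 0.406 -0.258  0.05 ] [ 0.424 -0.208  0.065]
[[ 0.41285503 -0.23200662]] [[ 0.16962492  0.9855086 ]
 [ 0.9855086  -0.16962492]]
green 40 [0.5561 0.0588 0.0785] [0.535 0.051 0.073] [0.578 0.066 0.084]
[[0.55610627 0.05881274]] [[ 0.9570063  -0.29006723]
 [ 0.29006723  0.9570063 ]]
rod 579
[[ 0.42356268 -0.1627414 ]] [[ 0.16082957  0.9869823 ]
 [ 0.9869823  -0.16082957]] -0.09959265344789076 0.11511500687251118
```

View pics/c1.png

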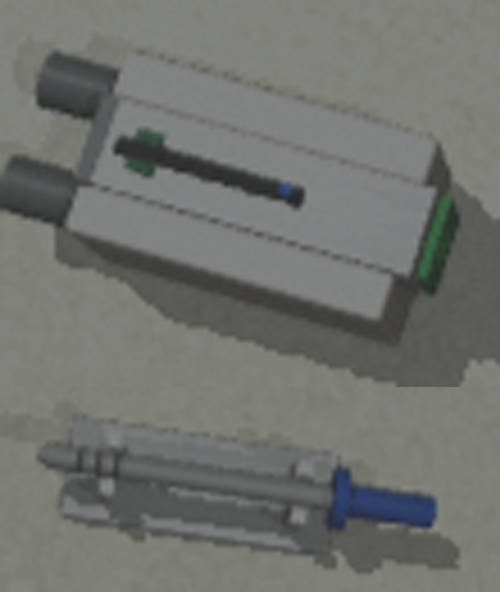

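The crop confirms the rod axis, with the collar at the right end of the shaft. On the unit, the pin is near the front end of the slot and the seal stands close to the front face. I'll move above the rod.

```bash
cat >> h.py <<'E'
from scipy.spatial.transform import Rotation as Ro
def pose():
    s=robot.read_state(); return s['eef_pos'],Ro.from_quat(np.roll(s['tcp_rot'],-1)),s
def plan(pos,d):
    "tool down, tool x along horizontal d -> shift cm, rotvec deg"
    p,R,_=pose(); x=np.append(d,0)/np.linalg.norm(d); z=np.array([0,0,-1.]); T=Ro.from_matrix(np.stack([x,np.cross(z,x),z],1))
    print('shift',(R.inv().apply(np.array(pos)-p)*100).round(2),'rot',np.degrees((R.inv()*T).as_rotvec()).round(2))
E
python3 - <<'E'
from h import *
plan([.426,-.148,.20],[.163,.987])
s=dict(np.load('top0.npz'));c=cloud(s)
for u,v in((180,237),(428,163),(482,202)): print(c[v,u].round(3))
E
```

```text
shift [-45.04 -64.7    3.15] rot [-5.000e-02  6.000e-02  8.306e+01]
[0.42  0.295 0.114]
[ 0.619 -0.308  0.005]
[ 0.499 -0.414  0.083]
```

{"fn": "drive_tool", "kwargs": {
  "motion": [
    {"dx":-5,"dy":-6,"dz":0,"wz":8,"jaw":1},
    {"dx":-9,"dy":-11,"dz":0,"wz":16},
    {"dx":-13,"dy":-17,"dz":0,"wz":24},
    {"dx":-17,"dy":-23,"dz":0,"wz":32},
    {"dx":-21,"dy":-29,"dz":0,"wz":40},
    {"dx":-25,"dy":-35,"dz":0,"wz":48},
    {"dx":-29,"dy":-41,"dz":0,"wz":56},
    {"dx":-33,"dy":-47,"dz":1,"wz":64},
    {"dx":-37,"dy":-53,"dz":2,"wz":72},
    {"dx":-41,"dy":-59,"dz":3,"wz":80},
    {"dx":-45,"dy":-64.7,"dz":3,"wz":83},
    {"dx":-45,"dy":-64.7,"dz":3,"wz":83}
  ]
}}

```text
validation failed for argument at $.mo...
```

{"fn": "drive_tool", "kwargs": {
  "motion": [
    {"dx":-5,"dy":-6,"dz":0,"wx":0,"wy":0,"wz":8,"jaw":1},
    {"dx":-9,"dy":-11,"dz":0,"wx":0,"wy":0,"wz":16,"jaw":1},
    {"dx":-13,"dy":-17,"dz":0,"wx":0,"wy":0,"wz":24,"jaw":1},
    {"dx":-17,"dy":-23,"dz":0,"wx":0,"wy":0,"wz":32,"jaw":1},
    {"dx":-21,"dy":-29,"dz":0,"wx":0,"wy":0,"wz":40,"jaw":1},
    {"dx":-25,"dy":-35,"dz":0,"wx":0,"wy":0,"wz":48,"jaw":1},
    {"dx":-29,"dy":-41,"dz":0,"wx":0,"wy":0,"wz":56,"jaw":1},
    {"dx":-33,"dy":-47,"dz":1,"wx":0,"wy":0,"wz":64,"jaw":1},
    {"dx":-37,"dy":-53,"dz":2,"wx":0,"wy":0,"wz":72,"jaw":1},
    {"dx":-41,"dy":-59,"dz":3,"wx":0,"wy":0,"wz":80,"jaw":1},
    {"dx":-45,"dy":-64.7,"dz":3,"wx":0,"wy":0,"wz":83,"jaw":1},
    {"dx":-45,"dy":-64.7,"dz":3,"wx":0,"wy":0,"wz":83,"jaw":1}
  ]
}}

```text
t: 1.6
eef_pos: [0.4134, -0.1117, 0.2039]
tcp_rot: [0.0, 0.762, 0.647, 0.0]
force: [1.3, 0.9, 0.8]
gripper_width: 0.0853
finger_force: 0.0
```

{"fn": "drive_tool", "kwargs": {
  "motion": [
    {"dx":-3.5,"dy":1.5,"dz":0,"wx":0,"wy":0,"wz":0,"jaw":1},
    {"dx":-3.5,"dy":1.5,"dz":0,"wx":0,"wy":0,"wz":0,"jaw":1},
    {"dx":-3.5,"dy":1.5,"dz":0,"wx":0,"wy":0,"wz":0,"jaw":1}
  ]
}}

```text
t: 1.98
eef_pos: [0.4223, -0.1459, 0.2038]
tcp_rot: [-0.0, 0.762, 0.648, -0.0]
force: [-0.3, 0.8, 0.1]
gripper_width: 0.0857
finger_force: 0.0
```

```bash
python3 - <<'E'
from h import *
p,R,s=pose(); print(p,R.as_matrix().round(3).tolist())
s=snap('wrist','w1'); print((-s['R'].T@s['t']).round(3), s['R'][2].round(3)); plan([.426,-.148,.2],[.163,.987])
c=cloud(s)
m=(c[...,2]>.052)&(c[...,2]<.064)&(abs(c[...,0]-.425)<.06)&(abs(c[...,1]+.16)<.13); q=c[m]
ctr,ax=cv2.PCACompute(q[:,:2].astype(np.float32),mean=None);pp=(q[:,:2]-ctr)@ax[0]; print(m.sum(),ctr,ax,pp.min(),pp.max())
E
```

```text
[ 0.42228174 -0.14587052  0.20375507] [[0.161, 0.987, -0.001], [0.987, -0.161, 0.0], [0.0, -0.001, -1.0]]
[ 0.432 -0.079  0.345] [-0.044 -0.265 -0.963]
shift [-0.19  0.4   0.38] rot [-0.04 -0.02  0.15]
432 [[ 0.41057655 -0.21733405]] [[ 0.16304678  0.9866184 ]
 [ 0.9866184  -0.16304678]] -0.04342182998823864 0.16007426692081808
```

View pics/w1.png

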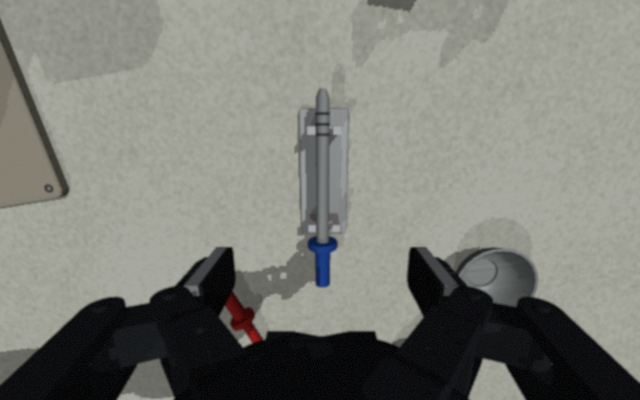

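The wrist view shows the rod tip at (323,89), the collar front edge at (323,239) and the handle end at (323,286).

```bash
python3 - <<'E'
from h import *
s=dict(np.load('w1.npz'));f=s['frame'].astype(int)
a=P(s,323,89,.047);b=P(s,323,238.5,.05);e=P(s,323,286,.048)
print(a,b,e,np.linalg.norm(a-b),np.linalg.norm(a-e)); d=(a-e)[:2];d/=np.linalg.norm(d);print(d)
# shaft centreline by rows
for v in(105,150,190,210,260,275):
    r=f[v]; print(v, P(s,323,v,.052)[:2].round(4), r[308:338].sum(1).tolist() if v in(150,190) else '')
b=(f[...,2]>f[...,0]+50)&(np.arange(640)[None]>290)&(np.arange(640)[None]<350)
for v in(240,246,255,265,275): print(v,np.nonzero(b[v])[0][[0,-1]])
g=(a[:2]*0+a[:2]-.1*d); print('grip',g); plan([*g,.028],d)
E
```

```text
[ 0.43926839 -0.05024396  0.047     ] [ 0.41446573 -0.20225722  0.05      ] [ 0.40480024 -0.26163711  0.048     ] 0.15405259392438594 0.21418710167164104
[0.16092716 0.98696629]
105 [ 0.4368 -0.065 ] 
150 [ 0.4299 -0.1072] [287, 289, 288, 288, 294, 289, 288, 258, 237, 250, 280, 317, 346, 360, 376, 381, 374, 360, 331, 303, 306, 350, 393, 415, 422, 414, 410, 407, 412, 418]
190 [ 0.4233 -0.1478] [295, 291, 292, 300, 299, 290, 292, 272, 250, 252, 286, 324, 354, 373, 378, 377, 366, 339, 319, 290, 294, 346, 392, 404, 408, 409, 407, 408, 407, 408]
210 [ 0.4198 -0.1693] 
260 [ 0.4104 -0.2269] 
275 [ 0.4074 -0.2453] 
240 [311 334]
246 [309 335]
255 [316 328]
265 [316 328]
275 [317 328]
grip [ 0.42317567 -0.14894059]
shift [-0.34  0.15 17.58] rot [-0.04 -0.02  0.03]
```

```bash
python3 - <<'E'
from h import *
s=dict(np.load('w1.npz'));c=cloud(s)
print(c[180,290:360:3,2].round(3)); print(c[180,304].round(3),c[180,345].round(3))
E
```

```text
[-0.002 -0.001 -0.    -0.001  0.007  0.007  0.007  0.007  0.007  0.049
  0.049  0.05   0.048  0.007  0.007  0.007  0.008  0.007  0.006 -0.001
 -0.001 -0.    -0.    -0.001]
[ 0.402 -0.143  0.008] [ 0.45  -0.151  0.007]
```

{"fn": "drive_tool", "kwargs": {
  "motion": [
    {"dx":-0.3,"dy":0.2,"dz":6,"wx":0,"wy":0,"wz":0,"jaw":1},
    {"dx":-0.3,"dy":0.2,"dz":11,"wx":0,"wy":0,"wz":0,"jaw":1},
    {"dx":-0.3,"dy":0.2,"dz":15,"wx":0,"wy":0,"wz":0,"jaw":1},
    {"dx":-0.3,"dy":0.2,"dz":17,"wx":0,"wy":0,"wz":0,"jaw":1},
    {"dx":-0.3,"dy":0.2,"dz":17.6,"wx":0,"wy":0,"wz":0,"jaw":1},
    {"dx":-0.3,"dy":0.2,"dz":17.6,"wx":0,"wy":0,"wz":0,"jaw":0.4},
    {"dx":-0.3,"dy":0.2,"dz":17.6,"wx":0,"wy":0,"wz":0,"jaw":0.2},
    {"dx":-0.3,"dy":0.2,"dz":17.6,"wx":0,"wy":0,"wz":0,"jaw":0.05},
    {"dx":-0.3,"dy":0.2,"dz":17.6,"wx":0,"wy":0,"wz":0,"jaw":0},
    {"dx":-0.3,"dy":0.2,"dz":17.6,"wx":0,"wy":0,"wz":0,"jaw":0},
    {"dx":-0.3,"dy":0.2,"dz":17.6,"wx":0,"wy":0,"wz":0,"jaw":0}
  ],
  "force": 60
}}

```text
t: 3.4
eef_pos: [0.4243, -0.1498, 0.0284]
tcp_rot: [-0.0, 0.762, 0.647, 0.0]
force: [-1.2, 1.0, 6.4]
gripper_width: 0.0122
finger_force: 58.5
```

{"fn": "drive_tool", "kwargs": {
  "motion": [
    {"dx":0,"dy":0,"dz":-2,"wx":0,"wy":0,"wz":0,"jaw":0},
    {"dx":0,"dy":0,"dz":-4,"wx":0,"wy":0,"wz":0,"jaw":0},
    {"dx":0,"dy":0,"dz":-7,"wx":0,"wy":0,"wz":0,"jaw":0},
    {"dx":2,"dy":2,"dz":-11,"wx":0,"wy":0,"wz":2,"jaw":0},
    {"dx":4,"dy":4,"dz":-14,"wx":0,"wy":0,"wz":4,"jaw":0},
    {"dx":6,"dy":6,"dz":-17,"wx":0,"wy":0,"wz":6,"jaw":0},
    {"dx":8,"dy":7.4,"dz":-17,"wx":0,"wy":0,"wz":8.2,"jaw":0},
    {"dx":8,"dy":7.4,"dz":-17,"wx":0,"wy":0,"wz":8.2,"jaw":0},
    {"dx":8,"dy":7.4,"dz":-17,"wx":0,"wy":0,"wz":8.2,"jaw":0}
  ]
}}

```text
t: 4.53
eef_pos: [0.5092, -0.0836, 0.1976]
tcp_rot: [-0.0, 0.807, 0.591, -0.001]
force: [-0.3, -0.3, -1.9]
gripper_width: 0.0118
finger_force: 59.1
```

```bash
python3 - <<'E'
from h import *
p,R,st=pose(); print(p,R.as_matrix().round(3).tolist(),st['force'],st['gripper_width'])
s=snap('wrist','w2'); c=cloud(s); print((-s['R'].T@s['t']).round(3))
m=(c[...,2]>.074)&(c[...,2]<.086)&(c[...,1]>.03); print(m.sum())
r=cv2.minAreaRect(c[m][:,:2].astype(np.float32)); print(r,cv2.boxPoints(r).round(4).tolist())
E
```

```text
[ 0.50923105 -0.08359145  0.19757449] [[0.301, 0.954, -0.001], [0.954, -0.301, -0.0], [-0.001, -0.001, -1.0]] [-0.33546697 -0.28411519 -1.88564421] 0.011819069005804215
[ 0.529 -0.019  0.339]
1096
((0.5545681118965149, 0.061437010765075684), (0.01399488840252161, 0.04976552724838257), 72.32937622070312) [[0.5286999940872192, 0.062300000339746475], [0.576200008392334, 0.047200001776218414], [0.5803999900817871, 0.060600001364946365], [0.5329999923706055, 0.07569999992847443]]
```

View pics/w2.png

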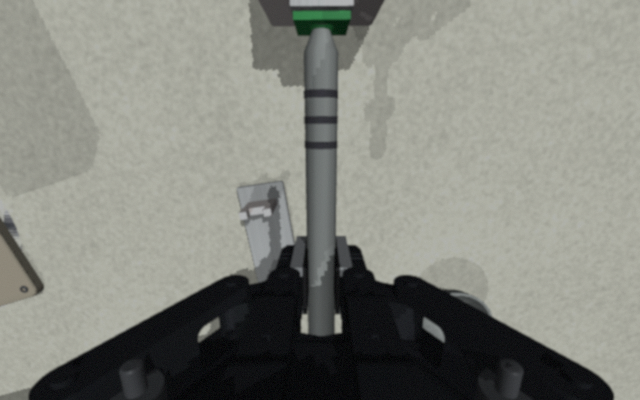

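The wrist view shows the rod held straight (tip about (321,30)), with the green seal ahead at u 293–350, v 11–35.

```bash
python3 - <<'E'
from h import *
s=dict(np.load('w2.npz'));c=cloud(s);f=s['frame'].astype(int)
p=np.array([.50923,-.08359]);d=np.array([.301,.954]);n=np.array([.954,-.301])
def ln(q): return (np.array(q)[...,:2]-p)@d*1000,(np.array(q)[...,:2]-p)@n*1000
g=(f[...,1]>f[...,0]+25)&(f[...,1]>f[...,2]+15); g[60:]=0
for v in range(8,38,3):
    k=np.nonzero(g[v])[0]
    if len(k): print(v,k[0],k[-1],'z',c[v,300,2].round(4),c[v,345,2].round(4),[np.round(ln(P(s,u+.5,v,.078)),1).tolist() for u in(k[0]-.5,k[-1]+.5)])
print('seal depth pts'); 
for v in(12,15,18,22,26,30,33): print(v,c[v,300].round(4),np.round(ln(c[v,300]),1),np.round(ln(c[v,345]),1))
for v in(0,3,6): 
    r=f[v,280:365].sum(1); print(v,r.tolist()) if v==3 else 0; print(c[v,300].round(4))
for u in(270,372): print(u,c[:30:3,u,2].round(3),np.round(ln(c[:30:3,u])[0]))
# rod lateral
z=.2-.002+.019
for v in(60,100,150,200,225):
    k=np.nonzero(abs(s['z_map'][v]-s['z_map'][v,321])<.01)[0]; k=k[(k>290)&(k<350)]; mid=(k[0]+k[-1])/2; print('rod',v,k[0],k[-1],c[v,321].round(4),np.round(ln(P(s,mid,v,.2166)),1))
E
```

```text
11 293 350 z 0.0776 0.0756 [[151.1, -22.6], [151.0, 23.2]]
14 293 350 z 0.0766 0.0777 [[149.0, -22.7], [148.9, 23.3]]
17 293 350 z 0.0764 0.0767 [[146.9, -22.7], [146.8, 23.4]]
20 294 348 z 0.0771 0.0751 [[144.8, -22.0], [144.7, 21.8]]
23 296 345 z 0.0677 0.0675 [[142.7, -20.5], [142.6, 19.5]]
26 297 338 z 0.0608 0.059 [[140.6, -19.7], [140.5, 13.9]]
29 299 337 z 0.0524 0.0508 [[138.4, -18.2], [138.3, 13.1]]
32 299 338 z 0.0418 0.0417 [[136.3, -18.2], [136.2, 14.0]]
seal depth pts
12 [0.5382 0.0652 0.077 ] [150.7 -17.2] [150.   18.4]
15 [0.5376 0.0637 0.0755] [149.1 -17.3] [148.2  18.5]
18 [0.5368 0.0609 0.078 ] [146.2 -17.2] [146.7  18.7]
22 [0.5362 0.061  0.0688] [146.  -17.8] [145.6  19.2]
26 [0.5354 0.0605 0.0608] [145.3 -18.4] [145.8  20.1]
30 [0.5346 0.0606 0.0501] [145.2 -19.2] [145.5  21. ]
33 [0.534  0.0612 0.0393] [145.6 -19.9] [145.6  21.7]
[0.5408 0.0724 0.0789]
3 [197, 202, 204, 198, 198, 203, 197, 189, 235, 341, 439, 493, 508, 502, 506, 509, 507, 504, 498, 500, 504, 511, 520, 520, 516, 519, 508, 507, 519, 523, 526, 522, 523, 526, 525, 533, 524, 517, 510, 518, 520, 528, 526, 531, 533, 532, 527, 525, 529, 528, 527, 530, 529, 530, 529, 529, 532, 526, 533, 530, 527, 529, 530, 532, 529, 529, 526, 527, 523, 524, 522, 518, 495, 412, 289, 192, 162, 162, 175, 156, 161, 158, 163, 159, 162]
[0.5401 0.0707 0.0784]
[0.5395 0.0688 0.0783]
270 [ 0.07   0.066  0.057  0.05   0.043  0.036  0.029  0.02  -0.001 -0.001] [162. 161. 161. 162. 161. 161. 161. 161. 164. 162.]
372 [ 0.068  0.063  0.057  0.05   0.042  0.036  0.026  0.014 -0.    -0.001] [162. 162. 161. 161. 162. 161. 162. 163. 164. 162.]
rod 60 304 337 [0.5356 0.0022 0.219 ] [90.2 -0.8]
rod 100 304 337 [ 0.5313 -0.0114  0.2185] [75.6 -0.8]
rod 150 305 336 [ 0.5255 -0.0299  0.2198] [55.8 -0.9]
rod 200 306 335 [ 0.5191 -0.0498  0.2203] [34.2 -0.9]
rod 225 306 335 [ 0.5156 -0.0609  0.2194] [22.5 -1. ]
```

{"fn": "drive_tool", "kwargs": {
  "motion": [
    {"dx":0.5,"dy":0.1,"dz":4,"wx":0,"wy":0,"wz":0,"jaw":0},
    {"dx":1,"dy":0.1,"dz":8,"wx":0,"wy":0,"wz":0,"jaw":0},
    {"dx":1.5,"dy":0.12,"dz":12,"wx":0,"wy":0,"wz":0,"jaw":0},
    {"dx":2.5,"dy":0.12,"dz":15,"wx":0,"wy":0,"wz":0,"jaw":0},
    {"dx":3.5,"dy":0.12,"dz":15.9,"wx":0,"wy":0,"wz":0,"jaw":0},
    {"dx":3.5,"dy":0.12,"dz":15.9,"wx":0,"wy":0,"wz":0,"jaw":0},
    {"dx":3.5,"dy":0.12,"dz":15.9,"wx":0,"wy":0,"wz":0,"jaw":0}
  ]
}}

```text
t: 5.45
eef_pos: [0.5224, -0.0503, 0.0403]
tcp_rot: [0.0, 0.807, 0.591, 0.001]
force: [-0.1, 0.0, -1.5]
gripper_width: 0.012
finger_force: 59.1
```

```bash
python3 - <<'E'
from h import *
p,R,st=pose(); print(p,R.as_matrix().round(4).tolist(),st['force'],st['wrist_torque'],st['gripper_width'])
s=snap('wrist','w3'); t=snap('top','t3'); sc=snap('scene','s3')
c=cv2.cvtColor
B=lambda i:cv2.cvtColor(i,cv2.COLOR_RGB2BGR)
a=cv2.resize(B(s['frame'][:200,200:440]),(720,600))[:300]
b=cv2.resize(B(t['frame'][150:220,255:345]),(385,300),interpolation=2)
d=cv2.resize(B(sc['frame'][165:235,290:370]),(343,300),interpolation=2)
cv2.imwrite('pics/c3.png',np.vstack([a[:, :720],np.hstack([b,d])[:, :720]]))
E
```

```text
[ 0.52238665 -0.05032161  0.04033949] [[0.3013, 0.9535, 0.0019], [0.9535, -0.3013, 0.0003], [0.0008, 0.0017, -1.0]] [-0.08741073  0.0384097  -1.45146948] [-0.01766962 -0.03809796 -0.00602343] 0.012029669002193365
```

View pics/c3.png

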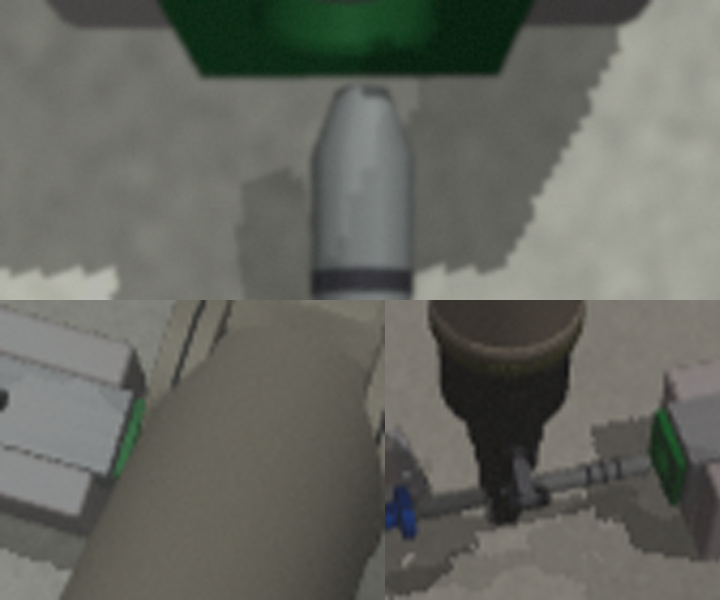

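The crop shows the tip just before the seal: rod centre line at crop x≈362, seal bottom corners at (202,75) and (498,75). The rod sits slightly to the right of the seal centre.

```bash
python3 - <<'E'
from h import *
s=dict(np.load('w3.npz'));c=cloud(s);pp,R,_=pose()
p=pp[:2];d=np.array([.3013,.9535]);n=np.array([.9535,-.3013])
ln=lambda q:(np.round((np.array(q)[...,:2]-p)@d*1000,1),np.round((np.array(q)[...,:2]-p)@n*1000,1))
f=s['frame'].astype(int); g=(f[...,1]>f[...,0]+15)&(f[...,1]>f[...,2]+10)
for v in(2,8,14,20,23):
    k=np.nonzero(g[v])[0]; L=P(s,k[0],v);Rr=P(s,k[-1],v)
    q=[c[v,u] for u in(k[0]+4,k[-1]-4)]; z=np.mean([x[2] for x in q])
    a=P(s,k[0]-.5,v,z);b=P(s,k[-1]+.5,v,z); print(v,k[0],k[-1],z.round(4),ln(a),ln(b),'mid n',(ln(a)[1]+ln(b)[1])/2)
for v in(55,70,90,110,130):
    k=np.nonzero(abs(s['z_map'][v]-s['z_map'][v,321])<.012)[0];k=k[(k>290)&(k<350)]; u=k.mean()
    print('rod',v,k[0],k[-1],c[v,321].round(4),ln(P(s,u,v,.0555)))
print('tip',ln(P(s,321,29,.0555)),ln(c[32,321]))
E
```

```text
2 254 375 0.0589 (np.float64(109.8), np.float64(-25.4)) (np.float64(109.8), np.float64(19.7)) mid n -2.8499999999999996
8 258 372 0.0526 (np.float64(109.9), np.float64(-25.2)) (np.float64(109.9), np.float64(19.7)) mid n -2.75
14 261 369 0.0468 (np.float64(109.7), np.float64(-25.2)) (np.float64(109.6), np.float64(19.5)) mid n -2.8499999999999996
20 265 366 0.0387 (np.float64(109.9), np.float64(-25.1)) (np.float64(109.9), np.float64(19.5)) mid n -2.8000000000000007
23 267 365 0.0348 (np.float64(109.9), np.float64(-24.9)) (np.float64(109.8), np.float64(19.7)) mid n -2.5999999999999996
rod 55 303 337 [0.5493 0.0371 0.0619] (np.float64(92.6), np.float64(-0.9))
rod 70 304 337 [0.5476 0.0319 0.0635] (np.float64(87.1), np.float64(-0.7))
rod 90 304 336 [0.5455 0.0253 0.0617] (np.float64(79.6), np.float64(-0.9))
rod 110 304 336 [0.5433 0.0182 0.0623] (np.float64(71.8), np.float64(-0.9))
rod 130 304 336 [0.541  0.0109 0.0628] (np.float64(63.7), np.float64(-0.9))
tip (np.float64(101.8), np.float64(-0.4)) (np.float64(99.5), np.float64(-0.5))
```

{"fn": "drive_tool", "kwargs": {
  "motion": [
    {"dx":0,"dy":-0.19,"dz":0.05,"wx":0,"wy":0,"wz":0,"jaw":0},
    {"dx":0,"dy":-0.19,"dz":0.05,"wx":0,"wy":0,"wz":0,"jaw":0},
    {"dx":0,"dy":-0.19,"dz":0.05,"wx":0,"wy":0,"wz":0,"jaw":0},
    {"dx":0,"dy":-0.19,"dz":0.05,"wx":0,"wy":0,"wz":0,"jaw":0}
  ]
}}

```text
t: 6.1
eef_pos: [0.5198, -0.0493, 0.0385]
tcp_rot: [-0.0, 0.807, 0.591, -0.0]
force: [0.0, -0.4, -1.3]
gripper_width: 0.0123
finger_force: 59.1
```

```bash
cat > meas.py <<'E'
from h import *
pp,R,st=pose();s=snap('wrist');c=cloud(s);M=R.as_matrix()
p=pp[:2];d=M[:2,0];n=M[:2,1]; print(pp,np.degrees(np.arctan2(d[1],d[0])),R.as_matrix()[2])
ln=lambda q:(np.round((np.array(q)[...,:2]-p)@d*1000,1),np.round((np.array(q)[...,:2]-p)@n*1000,1))
f=s['frame'].astype(int); g=(f[...,1]>f[...,0]+15)&(f[...,1]>f[...,2]+10)
for v in(2,8,14,20):
    k=np.nonzero(g[v])[0]
    if len(k)<30: continue
    z=np.mean([c[v,u][2] for u in(k[0]+4,k[-1]-4)])
    a=P(s,k[0]-.5,v,z);b=P(s,k[-1]+.5,v,z); print(v,k[0],k[-1],z.round(4),ln(a),ln(b),'mid n',(ln(a)[1]+ln(b)[1])/2)
for v in(55,90,130):
    k=np.nonzero(abs(s['z_map'][v]-s['z_map'][v,321])<.012)[0];k=k[(k>290)&(k<350)]; u=k.mean()
    print('rod',v,k[0],k[-1],c[v,321].round(4),ln(P(s,u,v,.0545)))
print('F tool',(R.inv().apply(st['force'])).round(1),st['wrist_torque'].round(2))
E
python3 meas.py
```

```text
[ 0.51983085 -0.04929082  0.03852106] 72.48335934479418 [ 3.28632794e-05 -1.23815141e-04 -9.99999992e-01]
2 261 383 0.0582 (np.float64(109.5), np.float64(-22.8)) (np.float64(109.5), np.float64(22.3)) mid n -0.25
8 265 379 0.0515 (np.float64(109.8), np.float64(-22.5)) (np.float64(109.7), np.float64(22.1)) mid n -0.1999999999999993
14 268 376 0.0446 (np.float64(109.9), np.float64(-22.6)) (np.float64(109.8), np.float64(22.2)) mid n -0.20000000000000107
20 271 373 0.0371 (np.float64(109.9), np.float64(-22.6)) (np.float64(109.9), np.float64(22.3)) mid n -0.15000000000000036
rod 55 303 337 [0.5467 0.0381 0.0603] (np.float64(92.6), np.float64(-1.1))
rod 90 304 336 [0.543  0.0262 0.0612] (np.float64(79.6), np.float64(-0.9))
rod 130 304 336 [0.5385 0.012  0.0609] (np.float64(63.8), np.float64(-1.1))
F tool [-0.4  0.1  1.3] [-0.01 -0.    0.  ]
```

{"fn": "drive_tool", "kwargs": {
  "motion": [
    {"dx":0.3,"dy":0.07,"dz":0,"wx":0,"wy":0,"wz":0,"jaw":0},
    {"dx":0.6,"dy":0.07,"dz":0,"wx":0,"wy":0,"wz":0,"jaw":0},
    {"dx":0.9,"dy":0.07,"dz":0,"wx":0,"wy":0,"wz":0,"jaw":0},
    {"dx":1.2,"dy":0.07,"dz":0,"wx":0,"wy":0,"wz":0,"jaw":0},
    {"dx":1.5,"dy":0.07,"dz":0,"wx":0,"wy":0,"wz":0,"jaw":0},
    {"dx":1.5,"dy":0.07,"dz":0,"wx":0,"wy":0,"wz":0,"jaw":0}
  ]
}}

```text
t: 6.9
eef_pos: [0.5251, -0.0349, 0.0385]
tcp_rot: [-0.0, 0.806, 0.591, 0.0]
force: [-0.2, -0.8, -2.8]
gripper_width: 0.0119
finger_force: 59.1
```

```bash
python3 meas.py
```

```text
[ 0.52512812 -0.03487231  0.03854645] 72.50973720783935 [ 1.46042036e-04 -4.53654729e-05 -9.99999988e-01]
14 247 394 0.0767 (np.float64(99.9), np.float64(-24.1)) (np.float64(99.8), np.float64(22.4)) mid n -0.8500000000000014
20 247 394 0.0775 (np.float64(98.0), np.float64(-24.0)) (np.float64(97.9), np.float64(22.3)) mid n -0.8499999999999996
rod 55 303 337 [0.552  0.0525 0.0603] (np.float64(92.5), np.float64(-1.1))
rod 90 304 336 [0.5482 0.0407 0.0604] (np.float64(79.6), np.float64(-1.1))
rod 130 304 336 [0.5437 0.0264 0.0615] (np.float64(63.8), np.float64(-1.1))
F tool [-0.8  0.1  2.8] [-0.07 -0.02 -0.  ]
```

Well aligned; continue in with force checks.

{"fn": "drive_tool", "kwargs": {
  "motion": [
    {"dx":0.2,"dy":0.02,"dz":0,"wx":0,"wy":0,"wz":0,"jaw":0},
    {"dx":0.4,"dy":0.02,"dz":0,"wx":0,"wy":0,"wz":0,"jaw":0},
    {"dx":0.6,"dy":0.02,"dz":0,"wx":0,"wy":0,"wz":0,"jaw":0},
    {"dx":0.8,"dy":0.02,"dz":0,"wx":0,"wy":0,"wz":0,"jaw":0},
    {"dx":1.0,"dy":0.02,"dz":0,"wx":0,"wy":0,"wz":0,"jaw":0}
  ]
}}

```text
t: 7.58
eef_pos: [0.5283, -0.0256, 0.0385]
tcp_rot: [-0.0, 0.807, 0.591, 0.0]
force: [-0.3, -0.1, -1.3]
gripper_width: 0.0121
finger_force: 59.1
```

{"fn": "drive_tool", "kwargs": {
  "motion": [
    {"dx":0.2,"dy":0,"dz":0,"wx":0,"wy":0,"wz":0,"jaw":0},
    {"dx":0.5,"dy":0,"dz":0,"wx":0,"wy":0,"wz":0,"jaw":0},
    {"dx":0.8,"dy":0,"dz":0,"wx":0,"wy":0,"wz":0,"jaw":0},
    {"dx":1.1,"dy":0,"dz":0,"wx":0,"wy":0,"wz":0,"jaw":0},
    {"dx":1.4,"dy":0,"dz":0,"wx":0,"wy":0,"wz":0,"jaw":0},
    {"dx":1.5,"dy":0,"dz":0,"wx":0,"wy":0,"wz":0,"jaw":0}
  ]
}}

```text
t: 8.32
eef_pos: [0.5328, -0.0111, 0.0385]
tcp_rot: [-0.0, 0.806, 0.591, 0.0]
force: [0.2, -0.3, -1.3]
gripper_width: 0.0121
finger_force: 59.1
```

```bash
python3 meas.py
```

```text
[ 0.53283047 -0.01114965  0.03854566] 72.5000309424842 [ 1.18199279e-04 -3.60568359e-05 -9.99999992e-01]
rod 55 291 349 [0.5586 0.0728 0.0785] (np.float64(92.6), np.float64(-1.1))
rod 90 291 349 [0.5557 0.0638 0.0677] (np.float64(79.6), np.float64(-1.1))
rod 130 304 336 [0.5514 0.0501 0.0593] (np.float64(63.8), np.float64(-1.1))
F tool [-0.3  0.3  1.3] [-0.04  0.    0.01]
```

{"fn": "drive_tool", "kwargs": {
  "motion": [
    {"dx":0.4,"dy":0,"dz":0,"wx":0,"wy":0,"wz":0,"jaw":0},
    {"dx":0.8,"dy":0,"dz":0,"wx":0,"wy":0,"wz":0,"jaw":0},
    {"dx":1.2,"dy":0,"dz":0,"wx":0,"wy":0,"wz":0,"jaw":0},
    {"dx":1.6,"dy":0,"dz":0,"wx":0,"wy":0,"wz":0,"jaw":0},
    {"dx":2.0,"dy":0,"dz":0,"wx":0,"wy":0,"wz":0,"jaw":0},
    {"dx":2.0,"dy":0,"dz":0,"wx":0,"wy":0,"wz":0,"jaw":0}
  ]
}}

```text
t: 9.12
eef_pos: [0.5389, 0.008, 0.0385]
tcp_rot: [-0.0, 0.806, 0.591, 0.0]
force: [-0.7, -0.4, -1.8]
gripper_width: 0.012
finger_force: 59.1
```

{"fn": "drive_tool", "kwargs": {
  "motion": [
    {"dx":0.4,"dy":0,"dz":0,"wx":0,"wy":0,"wz":0,"jaw":0},
    {"dx":0.8,"dy":0,"dz":0,"wx":0,"wy":0,"wz":0,"jaw":0},
    {"dx":1.2,"dy":0,"dz":0,"wx":0,"wy":0,"wz":0,"jaw":0},
    {"dx":1.6,"dy":0,"dz":0,"wx":0,"wy":0,"wz":0,"jaw":0},
    {"dx":2.0,"dy":0,"dz":0,"wx":0,"wy":0,"wz":0,"jaw":0},
    {"dx":2.0,"dy":0,"dz":0,"wx":0,"wy":0,"wz":0,"jaw":0},
    {"dx":2.0,"dy":0,"dz":0,"wx":0,"wy":0,"wz":0,"jaw":0}
  ]
}}

```text
t: 10.0
eef_pos: [0.5448, 0.0266, 0.0386]
tcp_rot: [0.0, 0.807, 0.591, -0.0]
force: [-0.3, 0.1, -2.5]
gripper_width: 0.0117
finger_force: 59.1
```

```bash
python3 meas.py
```

```text
[0.54478354 0.02659779 0.03856074] 72.4770493451835 [-1.07988096e-05  1.44282495e-05 -1.00000000e+00]
rod 55 291 349 [0.5705 0.1105 0.0785] (np.float64(92.5), np.float64(-1.2))
rod 90 291 349 [0.5674 0.1005 0.0786] (np.float64(79.6), np.float64(-1.1))
rod 130 291 349 [0.5635 0.0884 0.079 ] (np.float64(63.8), np.float64(-1.1))
F tool [-0.  -0.3  2.5] [0.03 0.03 0.02]
```

{"fn": "drive_tool", "kwargs": {
  "motion": [
    {"dx":0,"dy":0,"dz":0,"wx":0,"wy":0,"wz":0,"jaw":0.25},
    {"dx":0,"dy":0,"dz":0,"wx":0,"wy":0,"wz":0,"jaw":0.5},
    {"dx":0,"dy":0,"dz":0,"wx":0,"wy":0,"wz":0,"jaw":0.7},
    {"dx":0,"dy":0,"dz":0,"wx":0,"wy":0,"wz":0,"jaw":0.7},
    {"dx":0,"dy":0,"dz":-3,"wx":0,"wy":0,"wz":0,"jaw":0.7},
    {"dx":0,"dy":0,"dz":-7,"wx":0,"wy":0,"wz":0,"jaw":0.7},
    {"dx":-3,"dy":0,"dz":-10,"wx":0,"wy":0,"wz":0,"jaw":0.7},
    {"dx":-7,"dy":0.1,"dz":-12,"wx":0,"wy":0,"wz":0,"jaw":0.7},
    {"dx":-9.3,"dy":0.1,"dz":-12,"wx":0,"wy":0,"wz":0,"jaw":0.7},
    {"dx":-9.3,"dy":0.1,"dz":-12,"wx":0,"wy":0,"wz":0,"jaw":0.7},
    {"dx":-9.3,"dy":0.1,"dz":-12,"wx":0,"wy":0,"wz":0,"jaw":0.7}
  ]
}}

```text
t: 11.42
eef_pos: [0.5177, -0.0609, 0.1576]
tcp_rot: [-0.0, 0.806, 0.592, -0.0]
force: [-0.2, 1.0, -1.1]
gripper_width: 0.0601
finger_force: 0.0
```

```bash
python3 - <<'E'
from h import *
pp,R,st=pose();s=snap('wrist','w5');c=cloud(s);M=R.as_matrix();d=M[:2,0];n=M[:2,1]
print(pp,np.degrees(np.arctan2(d[1],d[0])),s['R'][2].round(3))
ln=lambda q:(np.round((q[:2]-pp[:2])@d*1000,1),np.round((q[:2]-pp[:2])@n*1000,1))
f=s['frame'].astype(int);b=(f[...,2]>f[...,0]+40)
for v in range(40,400,12):
    k=np.nonzero(b[v,270:370])[0]+270
    if len(k)>3: u=int(k.mean()); print(v,k[0],k[-1],'z',c[v,u,2].round(4),ln(c[v,u]),ln(P(s,k.mean(),v,.05)))
    else: print(v,'shaft z',c[v,321,2].round(4),ln(c[v,321]))
E
```

```text
[ 0.51769099 -0.06088739  0.15764435] 72.5635681258906 [-0.081 -0.256 -0.963]
40 shaft z 0.0757 (np.float64(121.4), np.float64(-0.6))
52 shaft z 0.0595 (np.float64(117.2), np.float64(-0.6))
64 shaft z 0.0584 (np.float64(109.1), np.float64(-0.6))
76 shaft z 0.0579 (np.float64(100.7), np.float64(-0.7))
88 shaft z 0.0572 (np.float64(92.1), np.float64(-0.7))
100 shaft z 0.057 (np.float64(83.3), np.float64(-0.7))
112 shaft z 0.0585 (np.float64(74.1), np.float64(-0.7))
124 shaft z 0.0569 (np.float64(64.9), np.float64(-0.7))
136 shaft z 0.0553 (np.float64(55.4), np.float64(-0.7))
148 shaft z 0.0577 (np.float64(45.8), np.float64(-0.7))
160 shaft z 0.0554 (np.float64(35.7), np.float64(-0.7))
172 304 337 z 0.0656 (np.float64(27.3), np.float64(-1.6)) (np.float64(24.6), np.float64(-1.2))
184 313 330 z 0.0571 (np.float64(15.5), np.float64(-0.8)) (np.float64(13.9), np.float64(-0.3))
196 313 329 z 0.0556 (np.float64(4.5), np.float64(-0.8)) (np.float64(3.0), np.float64(-0.8))
208 313 329 z 0.0556 (np.float64(-6.4), np.float64(-0.8)) (np.float64(-8.1), np.float64(-0.8))
220 313 329 z 0.0547 (np.float
[... 169 characters left out ...]
loat64(-0.9))
256 shaft z -0.0007 (np.float64(-80.4), np.float64(-0.9))
268 shaft z -0.0001 (np.float64(-95.2), np.float64(-0.9))
280 shaft z -0.0013 (np.float64(-111.4), np.float64(-0.9))
292 shaft z -0.001 (np.float64(-127.1), np.float64(-1.0))
304 shaft z -0.0012 (np.float64(-143.5), np.float64(-1.0))
316 shaft z -0.0007 (np.float64(-159.8), np.float64(-1.0))
328 shaft z -0.0 (np.float64(-176.5), np.float64(-1.0))
340 shaft z 0.2341 (np.float64(10.9), np.float64(-0.8))
352 shaft z 0.2387 (np.float64(11.2), np.float64(-0.8))
364 shaft z 0.2423 (np.float64(11.1), np.float64(-0.8))
376 shaft z 0.2455 (np.float64(10.9), np.float64(-0.8))
388 shaft z 0.2483 (np.float64(10.6), np.float64(-0.8))
```

View pics/w5.png

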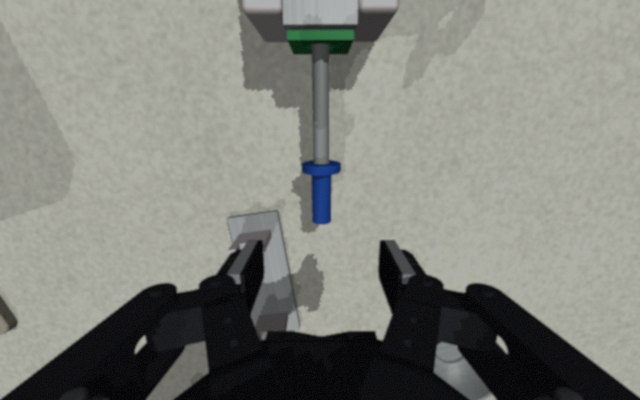

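The wrist view shows the rod hanging in the bore. The seal is at v≈40, the collar at (321,167), and the handle runs to (321,223) on the jaw centre line.

{"fn": "drive_tool", "kwargs": {
  "motion": [
    {"dx":0,"dy":0,"dz":5,"wx":0,"wy":1,"wz":0,"jaw":0.7},
    {"dx":0,"dy":0,"dz":9,"wx":0,"wy":2,"wz":0,"jaw":0.7},
    {"dx":0,"dy":0,"dz":12,"wx":0,"wy":2,"wz":0,"jaw":0.7},
    {"dx":0,"dy":0,"dz":12.5,"wx":0,"wy":2,"wz":0,"jaw":0.7},
    {"dx":0,"dy":0,"dz":12.5,"wx":0,"wy":2,"wz":0,"jaw":0.6},
    {"dx":0,"dy":0,"dz":12.5,"wx":0,"wy":2,"wz":0,"jaw":0.4},
    {"dx":0,"dy":0,"dz":12.5,"wx":0,"wy":2,"wz":0,"jaw":0.25},
    {"dx":0,"dy":0,"dz":12.5,"wx":0,"wy":2,"wz":0,"jaw":0.15},
    {"dx":0,"dy":0,"dz":12.5,"wx":0,"wy":2,"wz":0,"jaw":0},
    {"dx":0,"dy":0,"dz":12.5,"wx":0,"wy":2,"wz":0,"jaw":0},
    {"dx":0,"dy":0,"dz":12.5,"wx":0,"wy":2,"wz":0,"jaw":0}
  ],
  "force": 70
}}

```text
t: 12.85
eef_pos: [0.5181, -0.062, 0.0337]
tcp_rot: [-0.01, 0.806, 0.591, 0.014]
force: [0.1, 2.2, 2.3]
gripper_width: 0.0158
finger_force: 68.3
```

```bash
cat > st.py <<'E'
from h import *
p,R,st=pose(); s=snap('wrist');c=cloud(s);M=R.as_matrix()
print(p.round(4),'pitch',np.degrees(np.arcsin(M[2,0])).round(2),'F tool',R.inv().apply(st['force']).round(1),'T tool',R.inv().apply(st['wrist_torque']).round(2),st['gripper_width'])
vs=np.arange(60,230,15)
print([(round(float((c[v,321,:2]-p[:2])@M[:2,0]*1000)),round(float(c[v,321,2]*1000),1)) for v in vs])
E
python3 st.py
```

```text
[ 0.5181 -0.062   0.0337] pitch 2.03 F tool [ 2.2 -0.5 -2.2] T tool [ 0.02  0.5  -0.06] 0.015795280259933098
[(89, 55.9), (84, 56.6), (78, 56.5), (73, 56.3), (67, 55.9), (61, 56.6), (55, 55.9), (49, 54.4), (42, 54.6), (36, 54.7), (32, 64.0), (25, 64.0)]
```

{"fn": "drive_tool", "kwargs": {
  "motion": [
    {"dx":0,"dy":0,"dz":-0.15,"wx":0,"wy":-0.5,"wz":0,"jaw":0},
    {"dx":0,"dy":0,"dz":-0.3,"wx":0,"wy":-1.0,"wz":0,"jaw":0},
    {"dx":0,"dy":0,"dz":-0.4,"wx":0,"wy":-1.5,"wz":0,"jaw":0},
    {"dx":0,"dy":0,"dz":-0.5,"wx":0,"wy":-1.8,"wz":0,"jaw":0},
    {"dx":0,"dy":0,"dz":-0.5,"wx":0,"wy":-1.8,"wz":0,"jaw":0}
  ]
}}

```text
t: 13.52
eef_pos: [0.5176, -0.0626, 0.0385]
tcp_rot: [-0.001, 0.807, 0.591, 0.001]
force: [-1.5, -0.8, -0.1]
gripper_width: 0.0158
finger_force: 68.2
```

```bash
python3 st.py
```

```text
[ 0.5176 -0.0626  0.0385] pitch 0.18 F tool [-1.2 -1.2  0.1] T tool [ 0.07 -0.04 -0.03] 0.015805543512370904
[(90, 59.5), (85, 59.4), (79, 59.0), (73, 60.2), (68, 59.7), (62, 59.3), (56, 57.4), (50, 58.1), (43, 57.7), (37, 59.8), (33, 67.9), (26, 67.8)]
```

{"fn": "drive_tool", "kwargs": {
  "motion": [
    {"dx":0.1,"dy":0,"dz":-0.1,"wx":0,"wy":-0.4,"wz":0,"jaw":0},
    {"dx":0.3,"dy":0,"dz":-0.15,"wx":0,"wy":-0.6,"wz":0,"jaw":0},
    {"dx":0.5,"dy":0,"dz":-0.15,"wx":0,"wy":-0.6,"wz":0,"jaw":0},
    {"dx":0.7,"dy":0,"dz":-0.15,"wx":0,"wy":-0.6,"wz":0,"jaw":0},
    {"dx":0.9,"dy":0,"dz":-0.15,"wx":0,"wy":-0.6,"wz":0,"jaw":0},
    {"dx":1,"dy":0,"dz":-0.15,"wx":0,"wy":-0.6,"wz":0,"jaw":0}
  ]
}}

```text
t: 14.32
eef_pos: [0.5207, -0.0529, 0.0401]
tcp_rot: [0.002, 0.807, 0.591, -0.003]
force: [-1.4, -3.2, 0.6]
gripper_width: 0.0156
finger_force: 68.2
```

```bash
python3 st.py
```

```text
[ 0.5207 -0.0529  0.0401] pitch -0.41 F tool [-3.5 -0.4 -0.5] T tool [ 0.03 -0.71 -0.03] 0.01557855808240974
[(90, 59.1), (85, 59.9), (79, 60.8), (74, 59.3), (68, 59.0), (62, 59.2), (56, 59.7), (50, 58.3), (43, 58.8), (37, 61.1), (33, 70.3), (26, 69.1)]
```

{"fn": "drive_tool", "kwargs": {
  "motion": [
    {"dx":0.2,"dy":0,"dz":0,"wx":0,"wy":0,"wz":0,"jaw":0},
    {"dx":0.4,"dy":0,"dz":0,"wx":0,"wy":0,"wz":0,"jaw":0},
    {"dx":0.6,"dy":0,"dz":0,"wx":0,"wy":0,"wz":0,"jaw":0},
    {"dx":0.8,"dy":0,"dz":0,"wx":0,"wy":0,"wz":0,"jaw":0},
    {"dx":1.0,"dy":0,"dz":0,"wx":0,"wy":0,"wz":0,"jaw":0},
    {"dx":1.2,"dy":0,"dz":0,"wx":0,"wy":0,"wz":0,"jaw":0},
    {"dx":1.4,"dy":0,"dz":0,"wx":0,"wy":0,"wz":0,"jaw":0},
    {"dx":1.6,"dy":0,"dz":0,"wx":0,"wy":0,"wz":0,"jaw":0},
    {"dx":1.8,"dy":0,"dz":0,"wx":0,"wy":0,"wz":0,"jaw":0},
    {"dx":2.0,"dy":0,"dz":0,"wx":0,"wy":0,"wz":0,"jaw":0}
  ]
}}

```text
t: 15.62
eef_pos: [0.5263, -0.0347, 0.0399]
tcp_rot: [0.002, 0.807, 0.591, -0.003]
force: [-2.8, -5.3, 2.2]
gripper_width: 0.0154
finger_force: 68.3
```

```bash
python3 st.py
```

```text
[ 0.5263 -0.0347  0.0399] pitch -0.46 F tool [-5.9 -1.1 -2.1] T tool [ 0.29 -1.29 -0.21] 0.01537890055046496
[(90, 58.9), (85, 60.2), (79, 59.7), (74, 58.5), (68, 59.7), (62, 59.1), (56, 58.9), (50, 58.6), (43, 59.7), (37, 59.7), (33, 69.1), (27, 69.1)]
```

{"fn": "drive_tool", "kwargs": {
  "motion": [
    {"dx":0.2,"dy":-0.03,"dz":-0.03,"wx":0,"wy":0,"wz":0,"jaw":0},
    {"dx":0.4,"dy":-0.03,"dz":-0.05,"wx":0,"wy":0,"wz":0,"jaw":0},
    {"dx":0.6,"dy":-0.03,"dz":-0.05,"wx":0,"wy":0,"wz":0,"jaw":0},
    {"dx":0.8,"dy":-0.03,"dz":-0.05,"wx":0,"wy":0,"wz":0,"jaw":0},
    {"dx":1.0,"dy":-0.03,"dz":-0.05,"wx":0,"wy":0,"wz":0,"jaw":0},
    {"dx":1.2,"dy":-0.03,"dz":-0.05,"wx":0,"wy":0,"wz":0,"jaw":0},
    {"dx":1.4,"dy":-0.03,"dz":-0.05,"wx":0,"wy":0,"wz":0,"jaw":0},
    {"dx":1.6,"dy":-0.03,"dz":-0.05,"wx":0,"wy":0,"wz":0,"jaw":0},
    {"dx":1.8,"dy":-0.03,"dz":-0.05,"wx":0,"wy":0,"wz":0,"jaw":0},
    {"dx":2.0,"dy":-0.03,"dz":-0.05,"wx":0,"wy":0,"wz":0,"jaw":0},
    {"dx":2.2,"dy":-0.03,"dz":-0.05,"wx":0,"wy":0,"wz":0,"jaw":0},
    {"dx":2.4,"dy":-0.03,"dz":-0.05,"wx":0,"wy":0,"wz":0,"jaw":0}
  ]
}}

```text
t: 17.18
eef_pos: [0.5337, -0.0108, 0.0403]
tcp_rot: [0.002, 0.807, 0.591, -0.003]
force: [-1.9, -3.0, -0.9]
gripper_width: 0.0161
finger_force: 68.3
```

```bash
python3 st.py
```

```text
[ 0.5337 -0.0108  0.0403] pitch -0.4 F tool [-3.4 -0.9  0.9] T tool [ 0.03 -0.77  0.02] 0.016087711803693828
[(87, 79.3), (82, 78.8), (78, 77.8), (73, 77.0), (68, 60.0), (62, 59.1), (56, 59.0), (50, 60.0), (43, 59.1), (37, 59.8), (33, 69.1), (26, 69.4)]
```

{"fn": "drive_tool", "kwargs": {
  "motion": [
    {"dx":0.2,"dy":-0.02,"dz":0,"wx":0,"wy":0.1,"wz":0,"jaw":0},
    {"dx":0.4,"dy":-0.03,"dz":0,"wx":0,"wy":0.2,"wz":0,"jaw":0},
    {"dx":0.6,"dy":-0.03,"dz":0,"wx":0,"wy":0.3,"wz":0,"jaw":0},
    {"dx":0.8,"dy":-0.03,"dz":0,"wx":0,"wy":0.3,"wz":0,"jaw":0},
    {"dx":1.0,"dy":-0.03,"dz":0,"wx":0,"wy":0.3,"wz":0,"jaw":0},
    {"dx":1.2,"dy":-0.03,"dz":0,"wx":0,"wy":0.3,"wz":0,"jaw":0},
    {"dx":1.4,"dy":-0.03,"dz":0,"wx":0,"wy":0.3,"wz":0,"jaw":0},
    {"dx":1.6,"dy":-0.03,"dz":0,"wx":0,"wy":0.3,"wz":0,"jaw":0},
    {"dx":1.8,"dy":-0.03,"dz":0,"wx":0,"wy":0.3,"wz":0,"jaw":0},
    {"dx":2.0,"dy":-0.03,"dz":0,"wx":0,"wy":0.3,"wz":0,"jaw":0},
    {"dx":2.2,"dy":-0.03,"dz":0,"wx":0,"wy":0.3,"wz":0,"jaw":0}
  ]
}}

```text
t: 18.6
eef_pos: [0.5399, 0.0099, 0.0402]
tcp_rot: [0.001, 0.807, 0.591, -0.001]
force: [-3.1, -6.0, 2.7]
gripper_width: 0.0158
finger_force: 68.4
```

```bash
python3 st.py
```

```text
[0.5399 0.0099 0.0402] pitch -0.12 F tool [-6.6 -1.1 -2.7] T tool [ 0.2  -1.38 -0.1 ] 0.015812101448425903
[(87, 77.5), (82, 78.6), (78, 78.8), (73, 78.6), (68, 78.9), (63, 79.1), (58, 78.8), (52, 76.2), (43, 59.7), (36, 59.1), (33, 68.7), (24, 62.5)]
```

{"fn": "drive_tool", "kwargs": {
  "motion": [
    {"dx":0.1,"dy":-0.02,"dz":-0.03,"wx":0,"wy":0,"wz":0,"jaw":0},
    {"dx":0.2,"dy":-0.02,"dz":-0.03,"wx":0,"wy":0,"wz":0,"jaw":0},
    {"dx":0.3,"dy":-0.02,"dz":-0.03,"wx":0,"wy":0,"wz":0,"jaw":0},
    {"dx":0.4,"dy":-0.02,"dz":-0.03,"wx":0,"wy":0,"wz":0,"jaw":0},
    {"dx":0.5,"dy":-0.02,"dz":-0.03,"wx":0,"wy":0,"wz":0,"jaw":0},
    {"dx":0.6,"dy":-0.02,"dz":-0.03,"wx":0,"wy":0,"wz":0,"jaw":0},
    {"dx":0.7,"dy":-0.02,"dz":-0.03,"wx":0,"wy":0,"wz":0,"jaw":0}
  ]
}}

```text
t: 19.52
eef_pos: [0.5419, 0.017, 0.0404]
tcp_rot: [0.0, 0.807, 0.591, -0.001]
force: [-1.7, -3.7, -1.7]
gripper_width: 0.0156
finger_force: 68.2
```

```bash
python3 st.py
```

```text
[0.5419 0.017  0.0404] pitch -0.1 F tool [-4.  -0.5  1.7] T tool [-0.01 -0.75 -0.02] 0.015554825777501259
[(87, 79.5), (82, 77.6), (78, 79.1), (73, 79.4), (68, 78.4), (63, 79.5), (58, 77.7), (53, 79.4), (46, 74.1), (41, 76.1), (33, 69.3), (24, 62.2)]
```

Now small steps to feel the seal.

{"fn": "drive_tool", "kwargs": {
  "motion": [
    {"dx":0.05,"dy":0,"dz":0,"wx":0,"wy":0,"wz":0,"jaw":0},
    {"dx":0.1,"dy":0,"dz":0,"wx":0,"wy":0,"wz":0,"jaw":0},
    {"dx":0.15,"dy":0,"dz":0,"wx":0,"wy":0,"wz":0,"jaw":0},
    {"dx":0.2,"dy":0,"dz":0,"wx":0,"wy":0,"wz":0,"jaw":0},
    {"dx":0.25,"dy":0,"dz":0,"wx":0,"wy":0,"wz":0,"jaw":0}
  ]
}}

```text
t: 20.2
eef_pos: [0.5427, 0.0194, 0.0404]
tcp_rot: [0.0, 0.807, 0.591, -0.001]
force: [0.1, -1.9, -0.8]
gripper_width: 0.0156
finger_force: 68.2
```

{"fn": "drive_tool", "kwargs": {
  "motion": [
    {"dx":0.05,"dy":0,"dz":0,"wx":0,"wy":0,"wz":0,"jaw":0},
    {"dx":0.1,"dy":0,"dz":0,"wx":0,"wy":0,"wz":0,"jaw":0},
    {"dx":0.15,"dy":0,"dz":0,"wx":0,"wy":0,"wz":0,"jaw":0}
  ]
}}

```text
t: 20.58
eef_pos: [0.5432, 0.0208, 0.0404]
tcp_rot: [0.0, 0.807, 0.591, -0.001]
force: [-1.8, -3.0, -1.1]
gripper_width: 0.0158
finger_force: 68.2
```

{"fn": "drive_tool", "kwargs": {
  "motion": [
    {"dx":0.05,"dy":0,"dz":0,"wx":0,"wy":0,"wz":0,"jaw":0},
    {"dx":0.1,"dy":0,"dz":0,"wx":0,"wy":0,"wz":0,"jaw":0}
  ]
}}

```text
t: 20.82
eef_pos: [0.5435, 0.0217, 0.0404]
tcp_rot: [0.0, 0.807, 0.591, -0.001]
force: [-1.9, -2.8, -1.4]
gripper_width: 0.0159
finger_force: 68.2
```

{"fn": "drive_tool", "kwargs": {
  "motion": [
    {"dx":0.05,"dy":0,"dz":0,"wx":0,"wy":0,"wz":0,"jaw":0},
    {"dx":0.1,"dy":0,"dz":0,"wx":0,"wy":0,"wz":0,"jaw":0}
  ]
}}

```text
t: 21.08
eef_pos: [0.5437, 0.0225, 0.0404]
tcp_rot: [0.001, 0.807, 0.591, -0.001]
force: [-1.2, -5.1, -0.0]
gripper_width: 0.0156
finger_force: 68.3
```

```bash
python3 st.py
```

```text
[0.5437 0.0225 0.0404] pitch -0.11 F tool [-5.3  0.4  0. ] T tool [ 0.11 -1.09 -0.02] 0.015612311635349983
[(87, 78.9), (82, 79.0), (77, 79.5), (73, 79.9), (68, 78.7), (63, 77.4), (58, 78.5), (53, 79.0), (47, 79.7), (40, 73.3), (35, 76.3), (23, 62.0)]
```

```bash
python3 - <<'E'
from h import *
s=robot.snapshot('wrist');t=robot.snapshot('scene')
B=lambda i:cv2.cvtColor(i,cv2.COLOR_RGB2BGR)
cv2.imwrite('pics/c6.png',np.hstack([cv2.resize(B(s['frame'][60:260,240:400]),(400,500),interpolation=2),cv2.resize(B(t['frame'][160:235,320:380]),(400,500),interpolation=2)]))
E
```

```text
(no output)
```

View pics/c6.png

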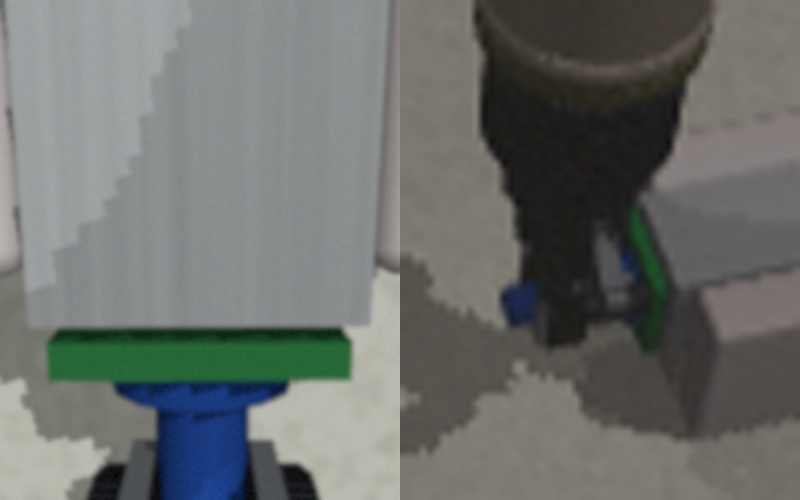

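The crop shows the collar right at the green seal's face, just short of contact or touching, with no visible slip in the grip. I'll keep advancing in small steps.

{"fn": "drive_tool", "kwargs": {
  "motion": [
    {"dx":0.05,"dy":0,"dz":0,"wx":0,"wy":0,"wz":0,"jaw":0},
    {"dx":0.1,"dy":0,"dz":0,"wx":0,"wy":0,"wz":0,"jaw":0}
  ]
}}

```text
t: 21.48
eef_pos: [0.5438, 0.0227, 0.0404]
tcp_rot: [0.001, 0.807, 0.591, -0.001]
force: [-2.7, -6.5, -0.0]
gripper_width: 0.0155
finger_force: 68.4
```

{"fn": "drive_tool", "kwargs": {
  "motion": [
    {"dx":0.05,"dy":0,"dz":0,"wx":0,"wy":0,"wz":0,"jaw":0},
    {"dx":0.1,"dy":0,"dz":0,"wx":0,"wy":0,"wz":0,"jaw":0}
  ]
}}

```text
t: 21.72
eef_pos: [0.544, 0.0236, 0.0404]
tcp_rot: [0.001, 0.807, 0.591, -0.001]
force: [-3.4, -6.2, 1.3]
gripper_width: 0.0155
finger_force: 68.4
```

{"fn": "drive_tool", "kwargs": {
  "motion": [
    {"dx":0.05,"dy":0,"dz":0,"wx":0,"wy":0,"wz":0,"jaw":0},
    {"dx":0.1,"dy":0,"dz":0,"wx":0,"wy":0,"wz":0,"jaw":0}
  ]
}}

```text
t: 21.98
eef_pos: [0.5443, 0.0245, 0.0404]
tcp_rot: [0.001, 0.807, 0.591, -0.001]
force: [-3.3, -7.4, 0.1]
gripper_width: 0.0157
finger_force: 68.4
```

```bash
python3 st.py
```

```text
[0.5443 0.0245 0.0404] pitch -0.16 F tool [-8.1 -0.9 -0.1] T tool [ 0.22 -1.55 -0.1 ] 0.015736566430763384
[(87, 78.4), (82, 79.1), (78, 78.9), (73, 78.1), (68, 79.4), (63, 79.8), (58, 78.9), (53, 78.7), (47, 79.2), (42, 79.1), (35, 76.7), (23, 61.4)]
```

{"fn": "drive_tool", "kwargs": {
  "motion": [
    {"dx":0.05,"dy":0,"dz":0,"wx":0,"wy":0,"wz":0,"jaw":0},
    {"dx":0.1,"dy":0,"dz":0,"wx":0,"wy":0,"wz":0,"jaw":0}
  ]
}}

```text
t: 22.28
eef_pos: [0.5446, 0.0254, 0.0404]
tcp_rot: [0.001, 0.807, 0.591, -0.001]
force: [-3.0, -6.7, 0.7]
gripper_width: 0.0157
finger_force: 68.4
```

{"fn": "drive_tool", "kwargs": {
  "motion": [
    {"dx":0.05,"dy":0,"dz":0,"wx":0,"wy":0,"wz":0,"jaw":0},
    {"dx":0.1,"dy":0,"dz":0,"wx":0,"wy":0,"wz":0,"jaw":0}
  ]
}}

```text
t: 22.52
eef_pos: [0.5449, 0.0264, 0.0403]
tcp_rot: [0.001, 0.807, 0.591, -0.001]
force: [-2.9, -6.6, 0.1]
gripper_width: 0.0159
finger_force: 68.4
```

{"fn": "drive_tool", "kwargs": {
  "motion": [
    {"dx":0.05,"dy":0,"dz":0,"wx":0,"wy":0,"wz":0,"jaw":0}
  ]
}}

```text
t: 22.65
eef_pos: [0.5451, 0.0269, 0.0404]
tcp_rot: [0.001, 0.807, 0.591, -0.001]
force: [-2.8, -7.1, 1.1]
gripper_width: 0.0159
finger_force: 68.4
```

{"fn": "drive_tool", "kwargs": {
  "motion": [
    {"dx":0.05,"dy":0,"dz":0,"wx":0,"wy":0,"wz":0,"jaw":0}
  ]
}}

```text
t: 22.78
eef_pos: [0.5452, 0.0273, 0.0403]
tcp_rot: [0.001, 0.807, 0.591, -0.001]
force: [-2.9, -8.4, 0.6]
gripper_width: 0.0156
finger_force: 68.4
```

```bash
python3 st.py
```

```text
[0.5452 0.0273 0.0403] pitch -0.17 F tool [-8.9 -0.2 -0.6] T tool [ 0.19 -1.82 -0.16] 0.015558389091488972
[(87, 79.4), (82, 78.0), (78, 79.1), (73, 79.1), (68, 79.1), (63, 78.3), (58, 78.3), (52, 78.4), (47, 79.3), (42, 79.4), (35, 76.4), (23, 61.0)]
```

{"fn": "drive_tool", "kwargs": {
  "motion": [
    {"dx":0.05,"dy":0,"dz":0,"wx":0,"wy":0,"wz":0,"jaw":0}
  ]
}}

```text
t: 22.95
eef_pos: [0.5452, 0.0273, 0.0403]
tcp_rot: [0.001, 0.807, 0.591, -0.002]
force: [-4.2, -9.1, 1.6]
gripper_width: 0.0155
finger_force: 68.5
```

{"fn": "drive_tool", "kwargs": {
  "motion": [
    {"dx":0.04,"dy":0,"dz":0,"wx":0,"wy":0,"wz":0,"jaw":0}
  ]
}}

```text
t: 23.08
eef_pos: [0.5452, 0.0273, 0.0403]
tcp_rot: [0.001, 0.807, 0.591, -0.002]
force: [-5.9, -9.7, 2.2]
gripper_width: 0.0156
finger_force: 68.6
```

```bash
python3 st.py
```

```text
[0.5452 0.0273 0.0403] pitch -0.22 F tool [-11.   -2.7  -2.1] T tool [ 0.29 -2.36 -0.14] 0.015597318694377613
[(87, 78.2), (82, 79.4), (78, 78.0), (73, 78.4), (68, 78.6), (63, 80.5), (58, 78.6), (53, 78.6), (47, 79.3), (41, 78.6), (35, 75.8), (26, 68.3)]
```

{"fn": "drive_tool", "kwargs": {
  "motion": [
    {"dx":0.07,"dy":0,"dz":0,"wx":0,"wy":0,"wz":0,"jaw":0}
  ]
}}

```text
t: 23.25
eef_pos: [0.5452, 0.0273, 0.0403]
tcp_rot: [0.001, 0.807, 0.59, -0.002]
force: [-6.8, -12.4, 3.7]
gripper_width: 0.0156
finger_force: 68.8
```

{"fn": "drive_tool", "kwargs": {
  "motion": [
    {"dx":0.07,"dy":0,"dz":0,"wx":0,"wy":0,"wz":0,"jaw":0}
  ]
}}

```text
t: 23.38
eef_pos: [0.5452, 0.0273, 0.0403]
tcp_rot: [0.001, 0.807, 0.59, -0.002]
force: [-8.1, -15.0, 5.0]
gripper_width: 0.0156
finger_force: 68.9
```

```bash
python3 st.py
```

```text
[0.5452 0.0273 0.0403] pitch -0.3 F tool [-16.8  -3.2  -4.9] T tool [ 0.44 -3.43 -0.1 ] 0.01564287030367518
[(87, 78.1), (82, 80.1), (78, 78.7), (73, 79.0), (68, 78.4), (63, 79.1), (58, 77.9), (53, 78.5), (47, 78.2), (42, 78.9), (35, 76.9), (26, 69.2)]
```

{"fn": "drive_tool", "kwargs": {
  "motion": [
    {"dx":0.05,"dy":0,"dz":-0.02,"wx":0,"wy":0,"wz":0,"jaw":0}
  ]
}}

```text
t: 23.55
eef_pos: [0.5452, 0.0274, 0.0403]
tcp_rot: [0.001, 0.807, 0.59, -0.003]
force: [-6.5, -15.3, 1.2]
gripper_width: 0.0155
finger_force: 68.7
```

{"fn": "drive_tool", "kwargs": {
  "motion": [
    {"dx":-0.12,"dy":0,"dz":0,"wx":0,"wy":0,"wz":0,"jaw":0},
    {"dx":-0.22,"dy":0,"dz":0,"wx":0,"wy":0,"wz":0,"jaw":0}
  ]
}}

```text
t: 23.8
eef_pos: [0.5452, 0.0273, 0.0404]
tcp_rot: [0.001, 0.807, 0.59, -0.002]
force: [-2.3, -6.1, -1.0]
gripper_width: 0.0159
finger_force: 68.3
```

```bash
python3 st.py
```

```text
[0.5452 0.0273 0.0404] pitch -0.19 F tool [-6.6 -0.4  1. ] T tool [ 0.13 -1.53 -0.01] 0.015948849794673377
[(87, 78.0), (82, 78.5), (77, 80.1), (73, 79.0), (68, 78.8), (63, 78.5), (58, 78.0), (53, 79.9), (47, 79.2), (42, 79.9), (35, 77.4), (23, 61.4)]
```

Fully home and solid; release and withdraw straight up.

{"fn": "drive_tool", "kwargs": {
  "motion": [
    {"dx":-0.03,"dy":0,"dz":0,"wx":0,"wy":0,"wz":0,"jaw":0.3},
    {"dx":-0.03,"dy":0,"dz":0,"wx":0,"wy":0,"wz":0,"jaw":0.5},
    {"dx":-0.03,"dy":0,"dz":0,"wx":0,"wy":0,"wz":0,"jaw":0.7},
    {"dx":-0.03,"dy":0,"dz":0,"wx":0,"wy":0,"wz":0,"jaw":0.7},
    {"dx":-0.03,"dy":0,"dz":-2,"wx":0,"wy":0,"wz":0,"jaw":0.7},
    {"dx":-0.03,"dy":0,"dz":-5,"wx":0,"wy":0,"wz":0,"jaw":0.7},
    {"dx":-1,"dy":0,"dz":-9,"wx":0,"wy":0,"wz":0,"jaw":0.7},
    {"dx":-4,"dy":0,"dz":-13,"wx":0,"wy":0,"wz":0,"jaw":0.7},
    {"dx":-7,"dy":0,"dz":-14,"wx":0,"wy":0,"wz":0,"jaw":0.7},
    {"dx":-7,"dy":0,"dz":-14,"wx":0,"wy":0,"wz":0,"jaw":0.7},
    {"dx":-7,"dy":0,"dz":-14,"wx":0,"wy":0,"wz":0,"jaw":0.7}
  ]
}}

```text
t: 25.22
eef_pos: [0.5244, -0.0371, 0.1804]
tcp_rot: [0.0, 0.806, 0.591, -0.001]
force: [-0.3, -0.5, -0.2]
gripper_width: 0.0594
finger_force: 0.0
```

```bash
python3 - <<'E'
from h import *
s=snap('wrist','w7'); cv2.imwrite('pics/c7.png',cv2.resize(cv2.cvtColor(s['frame'][:220,200:440],cv2.COLOR_RGB2BGR),(654,600),interpolation=2))
c=cloud(s);p,R,st=pose();M=R.as_matrix();print(p,st['force'],st['gripper_width'])
v,u=np.mgrid[:400,:640];f=s['frame'].astype(int)
g=(f[...,1]>f[...,0]+15)&(f[...,1]>f[...,2]+10)&(v<200); a=(c[g][:,:2]-[.50923,-.08359])@M[:2,0]*1000
print('seal along, earlier face 145.6 :',np.percentile(a,[2,10,50,90]).round(1))
E
```

```text
[ 0.5244324  -0.03680768  0.18014081] [-0.06743384  0.39834576 -0.19238933] 0.059961942597985055
seal along, earlier face 145.6 : [150.4 150.5 152.1 154.3]
```

View pics/c7.png

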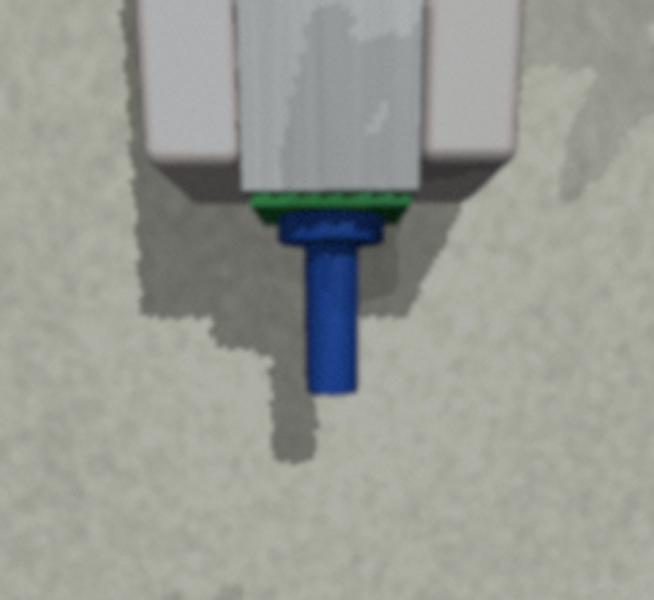

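The crop shows the collar flush on the seal, with the handle straight. The seal moved about 5 mm (145.6 → 150.5), so it is fully home.

```bash
python3 -c "
from rig import robot
print(robot.finish_job())"
```

```text
the job is handed in; nothing more can be done
None
```

The filter rod is in the port, the seal is pressed home (about 5 mm of travel, turning solid with about 17 N of push), the gripper is open and clear, and the job is handed in at about 25 s.

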